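Close and latch the guard of the torque tester

ROBOT

A 7-joint arm with a two-finger parallel gripper is mounted at the origin on the work surface. World frame = base frame: x ahead of the robot, y to its left, z up, the work surface at z = 0. Lengths are in mm, angles in rad, forces in N, time in s.
With the tool pointing down it reaches from about 350 to 900 mm from the base axis. Payload 7.2 kg.
Tool frame: the origin (TCP) lies at the very end of the fingers, on their centre line; the grasp point (between the pads) lies 19 mm behind it; z points along the fingers, x is the direction in which the jaws open and shut, and the axes are right-handed (so a half turn about z gives the same grasp; the last joint's range is limited). The gripper opens to 85 mm and grips with 20 to 120 N. Pads are 22 mm wide; open, the fingers measure 114 mm over their backs; the gripper's body (76 mm by 85 mm) begins 54 mm behind the grasp point. The pads swing forward as they close: fully open they stand 13 mm farther back than shut.
Start: joints at [1.256, 0.411, -0.013, 1.596, 0.006, 1.134, -0.082], TCP at [152.677, -606.069, 198.597] pointing down, gripper open.
Joint ranges: [-2.95, 2.95], [-0.29, 1.99], [-1.47, 1.44], [0.14, 2.54], [-1.03, 4.17], [0.13, 1.85], [-2.86, 2.86]. Speed limits (rad/s): [2.39, 2.39, 3.01, 3.01, 3.14, 3.14, 3.14].

INTERFACE

Orientations are given as [roll, pitch, yaw] about the fixed x, y, z axes, in that order (R = Rz(yaw) Ry(pitch) Rx(roll)).
In Python, from workcell import get_obs, grab_frame, calibration, close_job gives the robot as it stands.
- The arm moves only by the tool arm_command, never from a script. Its argument "commands" is a list of rows, each a list of 5 numbers: the gripper's target within -1 to 1 (fully open at 1, half-way at 0, shut at -1), then the shift along the world's x, y, z in mm, then the turn about the world's z in rad. A call has exactly 5 rows; each row is the pose to reach, as a shift and turn from the pose measured when the call began; what a row does not reach only later rows make up. A row lasts 1/10 s, in which the tool goes at most 50 mm and 8.59 degrees, less where a joint would pass 70% of its speed; a pose out of reach is approached as far as the arm can. A call with a gripper value outside its range is refused whole. The fingers move at their own pace and stop on an object; the grip force is fixed at half the most. Time passes only in rows, so rows that repeat a pose let the fingers close, or fill a call up. It gives the time, the measured TCP pose, the force and the opening at its end, in the units of the state.
- get_obs(): the state, without advancing time (a new reading comes with each control period).
- grab_frame(name): name is "scene" or "top"; returns the picture (420x560x3 uint8, red, green, blue); there is no depth.
- calibration(name): a dict with "intrinsics" (3x3 intrinsics, pixels), "cam_to_world" (4x4, takes a point from camera to world coordinates). Camera axes: x right, y down, z forward; pixel columns grow to the right and rows downward; lengths in mm; the calibration is good to about 2 mm. A picture is of the moment at which its call begins. calibration takes no time and is no camera call.
- close_job(): hands the job in, once; it reports no verdict.
The state is a dict: "t": time; "joint_pos": joint angles; "dq": joint speeds; "joint_efforts": joint torques, N m; "position": TCP position; "tcp_rot": TCP orientation; "wrist_force": force on the tool from outside, world axes, zero at the start; "ft_torque": the same for the moment, N m; "width": opening from 0.0 (shut) to 1.0 (fully open).
Only numpy, scipy, OpenCV 4.12 (cv2) and the standard library are available. Lean on these libraries where they do the work, as an engineer would, in place of code of your own. Each camera call takes 0.05 s, during which the arm holds its last target. There are 200 camera calls.

TASK

Make the blue bench torque tester safe for a check, using only the fingertips and pinching or lifting nothing: gently push the yellow guard along its deck until it is fully shut over the drive socket, and only then push the red latch arm round until it lies fully across the deck, at its stop, behind the guard. Leave every loose tool and part where it stands.

Things in the scene. Friction and masses are not known exactly. Their poses are not given: they have to be found in the camera images.
- tester: Blue bench torque tester, fixed: 230 (x) by 360 (y) mm, deck top 55 mm above the counter. Origin: centre of its underside; x across the deck away from the robot, y along it to the left; yaw within 0.35 rad. Steel drive socket (32 mm wide, top 46 mm above deck) at x 0, y -70 mm. Grey readout block (170 by 36 mm, 50 mm above deck) at the right end, y -140 to -176 mm.
- guard (a joint): Slide of the yellow guard along the tester's y axis, in m: 0 = fully shut (centred over the drive socket, at a hard stop), grows as it opens to the left (+y); starts 0.085 to 0.13. It takes about 2 N to slide and stays where it is left.
- guard_face (a point): Point on the guard's outer left face (solid yellow wall, to be pushed towards the tester's -y): middle of its width, 45 mm above the deck. The guard is a hood 110 by 110 mm, clear with yellow edges, from 5 to 60 mm above the deck. The wall spans tester x -55 to +55 mm; when shut its outer face is at tester y -15 mm.
- latch (a joint): Hinge of the red latch arm about its upright pivot, in rad: 0 = latched (arm along the tester's +x, across the deck just left of the shut guard, at a hard stop); grows anticlockwise seen from above; starts parked at 1.4 to 1.8, pointing along the tester's +y by the deck's front edge. Push clockwise to latch: about 1.2 N at the end moves it; it stays where left.
- latch_pivot (a point): Point on the latch's pivot axis at the arm's top, 34 mm above the deck; it lies at tester x -90, y 0 mm.
- latch_end (a point): Centre of the top edge of the latch arm's free end, 34 mm above the deck. The arm is a straight red bar from the pivot axis to here: 120 mm long, 16 mm wide, from 6 to 34 mm above the deck; the round boss at the pivot is 26 mm across and 37 mm high.
- socket_a: Loose steel hex socket, 32 mm diameter, 50 mm tall, standing on the counter left of the tester; leave alone. Origin: centre of its underside.
- socket_b: Loose steel hex socket, 36 mm diameter, 52 mm tall, standing on the counter right of the tester; leave alone. Origin: centre of its underside.
- bushing: Loose bronze bushing, 32 mm diameter, 24 mm tall, standing on the tester's deck at its back left corner; leave alone. Origin: centre of its underside.
- cap: Loose squat orange plastic thread protector cap, 48 mm diameter, 26 mm tall, standing on the counter in front of the tester; leave alone. Origin: centre of its underside.

How it is judged (in metres and radians):
On the way, in this order (a step that is already met when the one before it is completed fails the run):
1. the guard is fully shut over the drive socket while the latch is still open (value of joint guard below 0.005 m and value of joint latch above 1 rad), for 0.2 s.
2. the latch arm lies fully across the deck behind the shut guard (value of joint guard below 0.005 m and value of joint latch below 0.09 rad), for 0.2 s.
At the end, for the whole second after the job is handed in: The guard is within 5 mm of fully shut, the latch arm is within 0.09 rad of fully across the deck, and every loose part is at rest within 15 mm of where it started (all of step 2 and distance of each of socket_a, socket_b, bushing, cap from where it was at the start of the episode below 0.015 m and linear speed of each of socket_a, socket_b, bushing, cap below 0.02 m/s); the robot touches nothing.
It fails at once if the latch arm is swung while the guard is not shut (value of joint latch below 1 rad and value of joint guard above 0.008 m).
It fails at once if the guard is pushed or squeezed with more than 45 N (contact force between the fingers and guard above 45 N).
It fails at once if the latch arm is pinched or forced with more than 35 N (contact force between the fingers and latch above 35 N).
It fails at once if a loose tool or part is knocked, carried or lifted (distance of any of socket_a, socket_b, bushing, cap from where it was at the start of the episode above 0.015 m).
It also fails if it takes over 53 s, if anything falls off the work surface, if the arm or the gripper's body presses on something with over 40 N, if the wrist force passes 120 N, or if a joint passes its speed limit or range.

## Working session

There is one attempt and no reset: what is moved stays moved. The work goes in short steps, Python scripts to look and compute and a tool call to move; the robot and the scene stay as the last step left them, time stands still between calls to the robot, and variables do not carry over. Pictures are saved under pics/ and viewed, on a budget of 10 in all, crops included, one or two more only if the job needs it, and the job is handed in when it is done.

Besides the shell and the picture viewer there is one more tool, called after "Emit:" as name(argument=value, ...), one argument or row to a line, values as JSON. arm_command: Moves the arm, as the interface text tells. Its arguments: {"type":"object","properties":{"commands":{"type":"array","items":{"type":"array","items":{"type":"number"}}}},"required":["commands"]}

```bash
mkdir -p pics
python3 - <<'E'
from workcell import *
import cv2,numpy as np
for n in("scene","top"):
    f=grab_frame(n); cv2.imwrite(f"pics/{n}0.png",cv2.cvtColor(f,cv2.COLOR_RGB2BGR)); c=calibration(n); print(n,np.round(c["intrinsics"],1).tolist(),np.round(c["cam_to_world"],3).tolist())
print(get_obs())
E
```

```text
scene [[546.8, 0.0, 276.3], [0.0, 546.8, 206.3], [0.0, 0.0, 1.0]] [[-0.338, 0.752, -0.566, 1265.31], [0.941, 0.269, -0.205, 281.498], [-0.002, -0.602, -0.798, 999.157], [0.0, 0.0, 0.0, 1.0]]
top [[443.0, 0.0, 275.1], [0.0, 443.0, 207.3], [0.0, 0.0, 1.0]] [[-0.015, -0.985, 0.173, 424.818], [-1.0, 0.013, -0.015, 61.652], [0.013, -0.173, -0.985, 1028.766], [0.0, 0.0, 0.0, 1.0]]
{'t': 0.1, 'joint_pos': array([ 1.25580148,  0.41186338, -0.01273149,  1.59693469,  0.00559511,
        1.13430639, -0.08220944]), 'dq': array([-0.00146509, -0.0014876 , -0.00220625, -0.00055046, -0.00032355,
       -0.00149971, -0.00261983]), 'joint_efforts': array([ 3.54761563e-03, -6.01823759e+01,  6.85262829e-01, -3.00089836e+01,
        1.41280217e-02,  6.40072380e-03,  5.75629042e-05]), 'position': array([ 152.54062539, -605.598108  ,  197.82051239]), 'tcp_rot': array([ 3.14150085e+00,  1.47343416e-03, -1.32397113e+00]), 'wrist_force': array([-0.51107903, -0.03729235, -0.30336603]), 'ft_torque': array([ 0.07871906,  0.00102303, -0.0153849 ]), 'width': 1.000953765096574}
```

View pics/scene0.png

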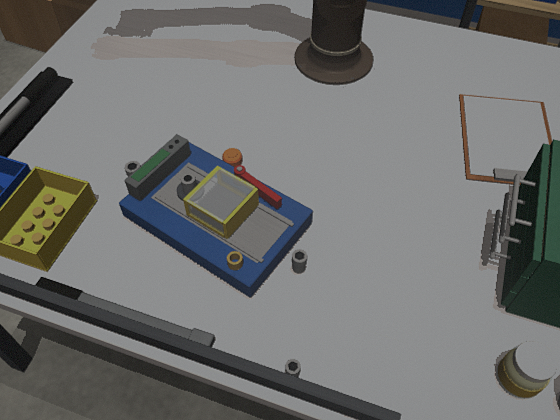

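View pics/top0.png

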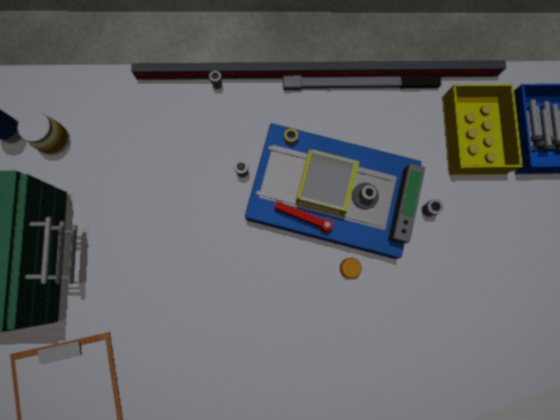

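The top view shows the blue deck at about (333,190), the yellow guard at (328,183), the red latch from boss (326,226) to tip (278,206), and the orange cap at (351,268). Socket_a is at (241,169), socket_b at (432,207) and the bushing at (291,135).

```bash
cat > h.py <<'E'
from workcell import *
import cv2,numpy as np
def ray(n,p):
    c=calibration(n);K=np.array(c["intrinsics"]);T=np.array(c["cam_to_world"])
    return T[:3,3],T[:3,:3]@np.linalg.solve(K,[p[0],p[1],1])
def cast(n,p,z):
    o,d=ray(n,p);return o+d*(z-o[2])/d[2]
def tri(p,q):
    o,d=ray("top",p);a,b=ray("scene",q)
    s=np.linalg.lstsq(np.c_[d,-b],a-o,rcond=None)[0];u=o+s[0]*d;v=a+s[1]*b
    return (u+v)/2,np.linalg.norm(u-v)
R={"red":((172,140,90),(8,255,255)),"blue":((105,150,60),(125,255,255)),"yel":((25,120,90),(34,255,255)),"org":((9,170,120),(18,255,255))}
def mask(f,k,box):
    h=cv2.cvtColor(f,cv2.COLOR_RGB2HSV);lo,hi=R[k]
    m=cv2.inRange(h,lo,hi) if lo[0]<hi[0] else cv2.inRange(h,lo,(180,255,255))|cv2.inRange(h,(0,)+lo[1:],hi)
    w=np.zeros_like(m);x0,y0,x1,y1=box;w[y0:y1,x0:x1]=m[y0:y1,x0:x1];return w
BOX={"top":(235,115,430,285),"scene":(118,130,320,298)}
def big(m):
    c=max(cv2.findContours(m,0,1)[0],key=cv2.contourArea);return c
E
python3 - <<'E'
from h import *
for n in BOX:
    f=cv2.cvtColor(cv2.imread(f"pics/{n}0.png"),cv2.COLOR_BGR2RGB)
    for k in R:
        m=mask(f,k,BOX[n]); 
        c=big(m) if k!="blue" else np.concatenate([c for c in cv2.findContours(m,0,1)[0] if cv2.contourArea(c)>20])
        h=cv2.convexHull(c); r=cv2.minAreaRect(h); q=cv2.approxPolyDP(h,4,True)[:,0]
        print(n,k,np.round(r[0],1),np.round(r[1],1),round(r[2],1),"poly",q.tolist(), "box",np.round(cv2.boxPoints(r)).tolist())
        z={"red":89,"blue":55,"yel":115,"org":26}[k]
        print("   world",[np.round(cast(n,p,z)[:2]).tolist() for p in q], "c",np.round(cast(n,r[0],z)))
E
```

```text
top red [303.9 214.2] [60.8 10.3] 24.4 poly [[276, 202], [327, 219], [331, 228], [280, 209]] box [[274.0, 206.0], [278.0, 197.0], [334.0, 222.0], [329.0, 231.0]]
   world [[602.0, 45.0], [563.0, -64.0], [544.0, -72.0], [586.0, 37.0]] c [574. -15.  89.]
top blue [334.3 190.1] [160.1  98. ] 14.2 poly [[271, 124], [419, 162], [400, 256], [246, 217]] box [[245.0, 218.0], [269.0, 123.0], [424.0, 162.0], [400.0, 257.0]]
   world [[791.0, 53.0], [697.0, -284.0], [484.0, -226.0], [575.0, 112.0]] c [634. -87.  55.]
top yel [350.9 185.9] [ 4.6 50.7] 14.0 poly [[356, 161], [343, 210]] box [[343.0, 210.0], [355.0, 161.0], [359.0, 162.0], [347.0, 211.0]]
   world [[684.0, -127.0], [578.0, -95.0]] c [ 629. -114.  115.]
top org [351. 276.] [2. 0.] 180.0 poly [[352, 276]] box [[352.0, 276.0], [352.0, 276.0], [350.0, 276.0], [350.0, 276.0]]
   world [[442.0, -124.0]] c [ 443. -122.   26.]
scene red [257.6 182.5] [56.   8.9] 35.3 poly [[235, 166], [281, 198], [276, 201], [235, 172]] box [[232.0, 170.0], [237.0, 163.0], [283.0, 195.0], [278.0, 202.0]]
   world [[546.0, -76.0], [596.0, 49.0], [607.0, 42.0], [562.0, -69.0]] c [573. -12.  89.]
scene blue [160.7 212.8] [85.4 14.3] 17.9 poly [[200, 230], [119, 203], [129, 195], [163, 206]] box [[118.0, 206.0], [122.0, 193.0], [204.0, 219.0], [199.0, 233.0]]
   world [[708.0, -91.0], [703.0, -286.0], [676.0, -277.0], [678.0, -192.0]] c [ 696. -189.   55.]
scene yel [239.4 205.8] [ 3.8 48.8] 44.1 poly [[257, 189], [221, 222]] box [[221.0, 222.0], [255.0, 187.0], [258.0, 190.0], [224.0, 225.0]]
   world [[610.0, 1.0], [712.0, -36.0]] c [663. -17. 115.]
scene org [228. 162.] [0. 0.] 0.0 poly [[228, 162]] box [[228.0, 162.0], [228.0, 162.0], [228.0, 162.0], [228.0, 162.0]]
   world [[490.0, -121.0]] c [ 490. -121.   26.]
```

Emit:
arm_command(
  commands=[
    [-1,25,30,5,0.1],
    [-1,55,67,5,0.2],
    [-1,85,104,5,0.35],
    [-1,115,141,5,0.5],
    [-1,145,178,5,0.65],
  ],
)

```text
t: 0.6
position: [298.3, -425.8, 202.6]
tcp_rot: [3.141, 0.002, -0.668]
wrist_force: [0.9, -0.7, 0.2]
width: 0.143
```

Run:
```python
from h import *
c=np.array([637,-86]);t=-.265;A=np.array([[np.cos(t),np.sin(t)],[-np.sin(t),np.cos(t)]])
for nm,p,q,z in[("boss",(326.5,225.5),(239,169),92),("bush",(291,134.5),(235,259),79),("cap",(351,267),(232,156),26),("sockA",(241,168),(300,255),50),("guardFL",(307,0),(257,189),115)]:
    w=cast("top",p,z)[:2]; w2=cast("scene",q,z)[:2]
    print(nm,w.round(),(A@(w-c)).round(),"scene",w2.round(),(A@(w2-c)).round(),"tri",[np.round(x) for x in tri(p,q)])
```

```text
boss [549. -62.] [-92.   0.] scene [553. -63.] [-87.   0.] tri [array([550., -64.,  87.]), np.float64(2.0)]
bush [757.   9.] [ 91. 123.] scene [762.  12.] [ 95. 128.] tri [array([759.,   9.,  73.]), np.float64(2.0)]
cap [ 463. -123.] [-159.  -81.] scene [ 469. -120.] [-153.  -76.] tri [array([ 463., -123.,   18.]), np.float64(1.0)]
sockA [689. 123.] [ -5. 215.] scene [693. 125.] [ -1. 218.] tri [array([690., 124.,  45.]), np.float64(1.0)]
guardFL [1065.  -33.] [400. 164.] scene [610.   1.] [-49.  77.] tri [array([837.,  48., 421.]), np.float64(98.0)]
```

Emit:
arm_command(
  commands=[
    [-1,30,37,0,0.1],
    [-1,60,74,0,0.2],
    [-1,90,111,0,0.3],
    [-1,120,148,0,0.4],
    [-1,150,185,0,0.4],
  ],
)

```text
t: 1.1
position: [448.9, -239.2, 202.6]
tcp_rot: [3.141, 0.002, -0.265]
wrist_force: [-0.1, -0.6, 0.7]
width: -0.002
```

Emit:
arm_command(
  commands=[
    [-1,30,37,0,0],
    [-1,60,74,0,0],
    [-1,90,111,0,0],
    [-1,120,148,0,0],
    [-1,150,185,0,0],
  ],
)

```text
t: 1.6
position: [599.7, -52.8, 202.2]
tcp_rot: [3.141, 0.002, -0.265]
wrist_force: [-0.2, -0.7, -0.3]
width: 0.001
```

Emit:
arm_command(
  commands=[
    [-1,30,35,0,0],
    [-1,60,70,0,0],
    [-1,76,87,-20,0],
    [-1,76,87,-50,0],
    [-1,76,87,-70,0],
  ],
)

```text
t: 2.1
position: [674.9, 35.5, 129.3]
tcp_rot: [3.14, 0.005, -0.263]
wrist_force: [-0.9, -0.9, -0.4]
width: -0.002
```

Run:
```python
from h import *
f=grab_frame("top");g=grab_frame("scene")
a=cv2.resize(f[100:290,230:440],None,fx=1.9,fy=1.9,interpolation=2);b=cv2.resize(g[110:300,110:320],None,fx=1.9,fy=1.9,interpolation=2)
cv2.imwrite("pics/c1.png",cv2.cvtColor(np.hstack([a,b]),cv2.COLOR_RGB2BGR));print(get_obs()["position"])
```

```text
[673.25706014  33.95442311 128.11683271]
```

View pics/c1.png

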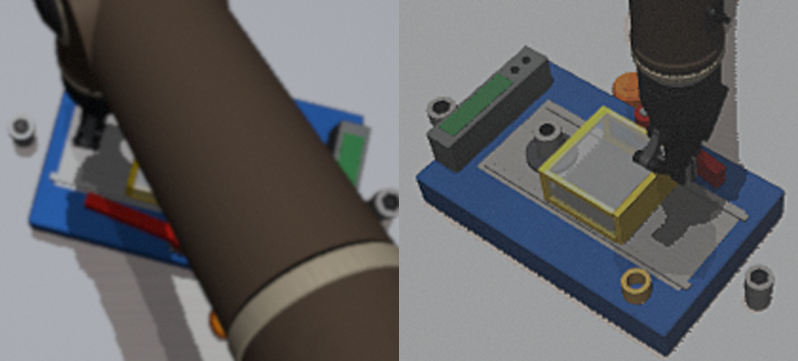

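Fingers stand left of the guard's wall (scene crop, about (680,165)), clear of the latch and bushing. I'll lower them and push.

Emit:
arm_command(
  commands=[
    [-1,1,0,-15,0],
    [-1,1,0,-30,0],
    [-1,1,0,-46,0],
    [-1,-1,-8,-46,0],
    [-1,-4,-18,-46,0],
  ],
)

```text
t: 2.7
position: [669.0, 15.7, 81.8]
tcp_rot: [3.139, 0.01, -0.264]
wrist_force: [0.3, -1.8, 0.7]
width: -0.004
```

Emit:
arm_command(
  commands=[
    [-1,-1,-4,0,0],
    [-1,-2,-8,0,0],
    [-1,-3,-12,0,0],
    [-1,-4,-16,0,0],
    [-1,-5,-20,0,0],
  ],
)

```text
t: 3.2
position: [664.1, -4.5, 82.1]
tcp_rot: [3.139, 0.009, -0.264]
wrist_force: [-0.0, 4.1, 0.9]
width: 0.001
```

Emit:
arm_command(
  commands=[
    [-1,-1,-4,0,0],
    [-1,-2,-8,0,0],
    [-1,-3,-12,0,0],
    [-1,-4,-16,0,0],
    [-1,-5,-20,0,0],
  ],
)

```text
t: 3.7
position: [659.3, -24.3, 82.5]
tcp_rot: [3.14, 0.008, -0.263]
wrist_force: [0.2, 2.4, 4.5]
width: -0.002
```

Emit:
arm_command(
  commands=[
    [-1,-1,-4,0,0],
    [-1,-2,-8,0,0],
    [-1,-3,-12,0,0],
    [-1,-4,-16,0,0],
    [-1,-5,-20,0,0],
  ],
)

```text
t: 4.2
position: [654.3, -44.6, 82.5]
tcp_rot: [3.14, 0.008, -0.263]
wrist_force: [1.1, 2.5, 2.9]
width: -0.0
```

Emit:
arm_command(
  commands=[
    [-1,-1,-4,0,0],
    [-1,-2,-8,0,0],
    [-1,-3,-12,0,0],
    [-1,-4,-16,0,0],
    [-1,-5,-20,0,0],
  ],
)

```text
t: 4.7
position: [649.2, -64.9, 82.5]
tcp_rot: [3.14, 0.008, -0.263]
wrist_force: [0.4, 2.4, 3.4]
width: -0.003
```

Emit:
arm_command(
  commands=[
    [-1,0,-2,0,0],
    [-1,-1,-4,0,0],
    [-1,-2,-6,0,0],
    [-1,-2,-8,0,0],
    [-1,-3,-10,0,0],
  ],
)

```text
t: 5.2
position: [646.3, -74.9, 82.5]
tcp_rot: [3.14, 0.008, -0.263]
wrist_force: [-0.2, 1.6, 3.2]
width: -0.004
```

Emit:
arm_command(
  commands=[
    [-1,0,-1,0,0],
    [-1,-1,-2,0,0],
    [-1,-1,-3,0,0],
    [-1,-1,-4,0,0],
    [-1,-1,-5,0,0],
  ],
)

```text
t: 5.7
position: [644.8, -79.6, 82.5]
tcp_rot: [3.14, 0.009, -0.263]
wrist_force: [-1.8, 2.8, 3.9]
width: 0.003
```

Emit:
arm_command(
  commands=[
    [-1,0,-1,0,0],
    [-1,-1,-2,0,0],
    [-1,-1,-3,0,0],
    [-1,-1,-4,0,0],
    [-1,-1,-5,0,0],
  ],
)

```text
t: 6.2
position: [643.4, -84.6, 82.5]
tcp_rot: [3.14, 0.01, -0.263]
wrist_force: [-2.9, 3.2, 5.0]
width: -0.001
```

Emit:
arm_command(
  commands=[
    [-1,0,-0.5,0,0],
    [-1,0,-1,0,0],
    [-1,0,-1.5,0,0],
    [-1,-0.5,-2,0,0],
    [-1,-0.5,-2.5,0,0],
  ],
)

```text
t: 6.7
position: [642.7, -87.1, 82.5]
tcp_rot: [3.14, 0.01, -0.263]
wrist_force: [-3.4, 3.3, 5.5]
width: -0.004
```

Emit:
arm_command(
  commands=[
    [-1,0,-0.5,0,0],
    [-1,0,-1,0,0],
    [-1,0,-1.5,0,0],
    [-1,-0.5,-2,0,0],
    [-1,-0.5,-2.5,0,0],
  ],
)

```text
t: 7.2
position: [642.2, -89.6, 82.5]
tcp_rot: [3.14, 0.01, -0.263]
wrist_force: [-2.1, 2.7, 5.9]
width: 0.0
```

Emit:
arm_command(
  commands=[
    [-1,0,-0.5,0,0],
    [-1,0,-1,0,0],
    [-1,0,-1,0,0],
    [-1,-0.5,-1.5,0,0],
    [-1,-0.5,-2,0,0],
  ],
)

```text
t: 7.7
position: [641.6, -91.7, 82.5]
tcp_rot: [3.14, 0.01, -0.263]
wrist_force: [-2.0, 3.8, 5.6]
width: -0.001
```

Emit:
arm_command(
  commands=[
    [-1,0,-0.5,0,0],
    [-1,0,-1,0,0],
    [-1,0,-1,0,0],
    [-1,-0.5,-1.5,0,0],
    [-1,-0.5,-2,0,0],
  ],
)

```text
t: 8.2
position: [641.1, -93.8, 82.5]
tcp_rot: [3.139, 0.01, -0.263]
wrist_force: [-0.9, 2.3, 5.3]
width: -0.001
```

Emit:
arm_command(
  commands=[
    [-1,0,-0.5,0,0],
    [-1,0,-1,0,0],
    [-1,0,-1,0,0],
    [-1,-0.5,-1.5,0,0],
    [-1,-0.5,-2,0,0],
  ],
)

```text
t: 8.7
position: [640.5, -95.8, 82.5]
tcp_rot: [3.139, 0.01, -0.263]
wrist_force: [-1.5, 2.6, 5.2]
width: -0.002
```

Emit:
arm_command(
  commands=[
    [-1,0,-0.5,0,0],
    [-1,0,-1,0,0],
    [-1,0,-1,0,0],
    [-1,-0.5,-1.5,0,0],
    [-1,-0.5,-2,0,0],
  ],
)

```text
t: 9.2
position: [640.0, -98.0, 82.5]
tcp_rot: [3.139, 0.011, -0.263]
wrist_force: [-2.8, 2.3, 4.5]
width: 0.002
```

Run:
```python
from h import *
g=grab_frame("scene");f=grab_frame("top")
cv2.imwrite("pics/c2.png",cv2.cvtColor(cv2.resize(g[120:290,110:320],None,fx=3.5,fy=3.5,interpolation=2),cv2.COLOR_RGB2BGR));print(get_obs()["position"],get_obs()["wrist_force"])
```

```text
[639.94062103 -98.05148053  82.50629062] [-2.66238526  1.99373703  3.79908323]
```

View pics/c2.png

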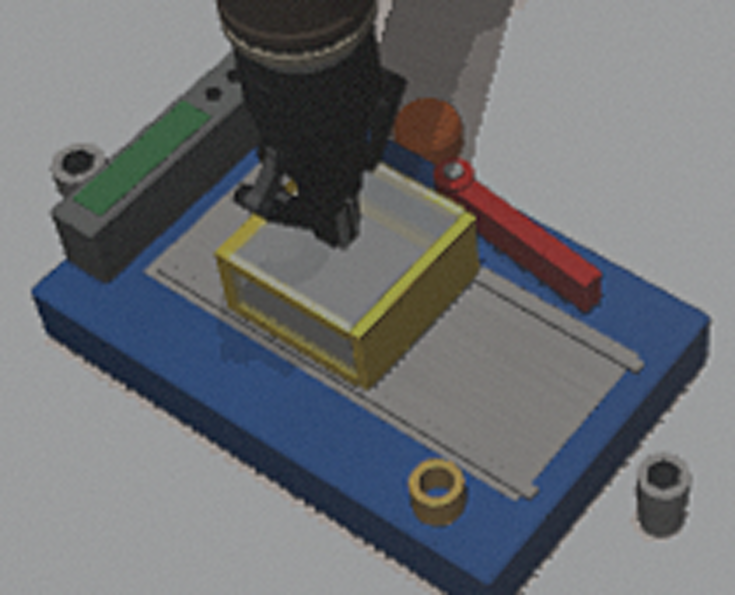

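The fingers appear over the guard's top (tips at crop (345,240)), and the guard is only partly shut. I'll project the TCP to see what is going on.

Run:
```python
from h import *
def proj(n,P):
    c=calibration(n);K=np.array(c["intrinsics"]);T=np.linalg.inv(c["cam_to_world"])
    q=K@(T[:3,:3]@P+T[:3,3]);return q[:2]/q[2]
P=get_obs()["position"]
for dz in(0,30,60,75): q=proj("scene",P+[0,0,dz]);print(dz,q.round(1),"crop",((q-[110,120])*3.5).round())
for nm,p in[("FL",(475,213)),("BL",(357,333)),("BR",(218,255)),("bot BL",(363,385))]:
    q=np.array(p)/3.5+[110,120];w=cast("scene",q,60 if "bot" in nm else 115)[:2]
    t=-.265;A=np.array([[np.cos(t),np.sin(t)],[-np.sin(t),np.cos(t)]]);print(nm,w.round(),(A@(w-[637,-86])).round())
```

```text
0 [208.8 196.8] crop [346. 269.]
30 [207.3 187.9] crop [341. 238.]
60 [205.8 178.7] crop [335. 205.]
75 [205.  173.9] crop [333. 189.]
FL [597. -29.] [-53.  45.]
BL [703. -59.] [56. 43.]
BR [ 678. -160.] [ 59. -60.]
bot BL [702. -62.] [56. 40.]
```

Emit:
arm_command(
  commands=[
    [-1,0,0,1,0],
    [-1,0,0,2,0],
    [-1,0,0,3,0],
    [-1,0,0,4,0],
    [-1,0,0,5,0],
  ],
)

```text
t: 9.8
position: [639.9, -98.3, 87.5]
tcp_rot: [3.139, 0.011, -0.263]
wrist_force: [-0.2, -0.9, 0.1]
width: -0.0
```

Run:
```python
from h import *
g=grab_frame("scene")
h=cv2.resize(g[125:235,150:270],None,fx=5,fy=5,interpolation=2);h=np.clip(h.astype(float)*1.8,0,255).astype(np.uint8)
cv2.imwrite("pics/c3.png",cv2.cvtColor(h,cv2.COLOR_RGB2BGR));print(get_obs()["wrist_force"],get_obs()["tcp_rot"])
```

```text
[-0.15733962 -0.56650351  0.29453285] [ 3.13916547  0.01043198 -0.26339216]
```

View pics/c3.png

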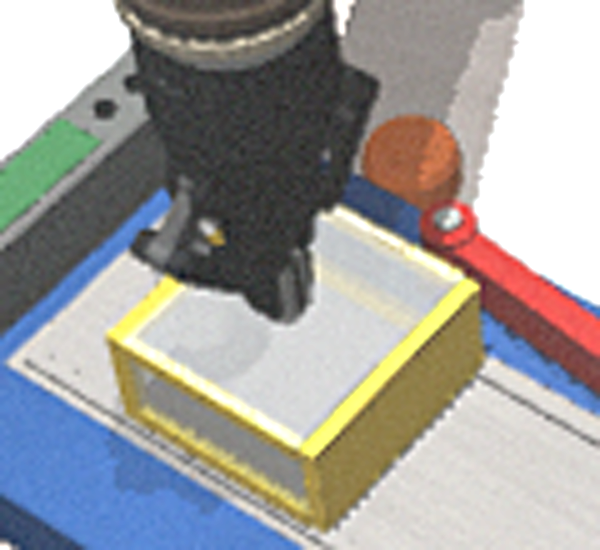

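With the fingers 5 mm up the force is gone, so they had been sliding on the guard's roof. The real tips (crop (285,315)) sit about 30 mm higher than the reported TCP. I'll go back left of the guard and feel for the height carefully.

Emit:
arm_command(
  commands=[
    [-1,0,0,20,0],
    [-1,0,0,30,0],
    [-1,8,30,30,0],
    [-1,18,70,30,0],
    [-1,27,100,30,0],
  ],
)

```text
t: 10.35
position: [667.5, 4.1, 118.3]
tcp_rot: [3.14, 0.01, -0.263]
wrist_force: [-0.7, -0.1, -0.3]
width: -0.001
```

Emit:
arm_command(
  commands=[
    [-1,0,0,-8,0],
    [-1,0,0,-16,0],
    [-1,0,0,-24,0],
    [-1,0,0,-32,0],
    [-1,0,0,-40,0],
  ],
)

```text
t: 10.85
position: [667.3, 2.6, 77.4]
tcp_rot: [3.14, 0.01, -0.265]
wrist_force: [0.2, -0.6, -0.8]
width: 0.002
```

Run:
```python
from h import *
g=grab_frame("scene");f=grab_frame("top")
a=cv2.resize(g[125:235,170:280],None,fx=3.6,fy=3.6,interpolation=2);b=cv2.resize(f[110:240,230:360],None,dst=None,fx=396/130,fy=396/130,interpolation=2)
h=np.clip(np.hstack([a,b]).astype(float)*1.9,0,255).astype(np.uint8)
cv2.imwrite("pics/c4.png",cv2.cvtColor(h,cv2.COLOR_RGB2BGR))
P=get_obs()["position"]
for n in("scene","top"):
  c=calibration(n);K=np.array(c["intrinsics"]);T=np.linalg.inv(c["cam_to_world"])
  for dz in(0,30):
    q=K@(T[:3,:3]@(P+[0,0,dz])+T[:3,3]);q=q[:2]/q[2];print(n,dz,q, ((q-[170,125])*3.6 if n=="scene" else (q-[230,110])*396/130+[396,0]).round())
print(P)
```

```text
scene 0 [248.51116557 221.0041744 ] [283. 346.]
scene 30 [247.87909516 212.41372691] [280. 315.]
top 0 [294.40156022 173.97501171] [592. 195.]
top 30 [295.1796017  170.51681527] [595. 184.]
[666.54656593   3.08237677  76.63393841]
```

View pics/c4.png

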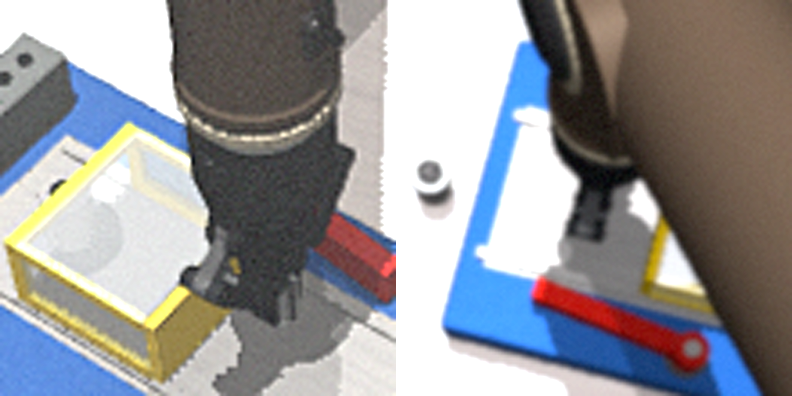

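Left picture: the lowest fingertip is at (275,325), against a projected TCP at (283,346), so again about 20–30 mm higher than reported. I'll feel downward slowly.

Emit:
arm_command(
  commands=[
    [-1,0,0,-3,0],
    [-1,0,0,-6,0],
    [-1,0,0,-9,0],
    [-1,0,0,-12,0],
    [-1,0,0,-14,0],
  ],
)

```text
t: 11.45
position: [666.5, 3.1, 62.4]
tcp_rot: [3.139, 0.012, -0.264]
wrist_force: [0.5, -0.3, 0.5]
width: -0.001
```

Emit:
arm_command(
  commands=[
    [-1,0,0,-1.5,0],
    [-1,0,0,-3,0],
    [-1,0,0,-4.5,0],
    [-1,0,0,-6,0],
    [-1,0,0,-7.5,0],
  ],
)

```text
t: 11.95
position: [666.5, 3.1, 54.8]
tcp_rot: [3.14, 0.012, -0.264]
wrist_force: [0.7, -0.5, -0.6]
width: -0.0
```

Emit:
arm_command(
  commands=[
    [-1,0,0,-1,0],
    [-1,0,0,-2,0],
    [-1,0,0,-3,0],
    [-1,0,0,-4,0],
    [-1,0,0,-5,0],
  ],
)

```text
t: 12.45
position: [666.6, 3.2, 49.8]
tcp_rot: [3.14, 0.012, -0.264]
wrist_force: [-0.1, 0.4, -0.5]
width: 0.0
```

Emit:
arm_command(
  commands=[
    [-1,0,0,-1.5,0],
    [-1,0,0,-3,0],
    [-1,0,0,-4.5,0],
    [-1,0,0,-6,0],
    [-1,0,0,-8,0],
  ],
)

```text
t: 12.95
position: [666.6, 3.1, 41.7]
tcp_rot: [3.14, 0.012, -0.264]
wrist_force: [0.0, 0.4, 1.4]
width: -0.004
```

Emit:
arm_command(
  commands=[
    [-1,0,0,-1,0],
    [-1,0,0,-2,0],
    [-1,0,0,-3,0],
    [-1,0,0,-4,0],
    [-1,0,0,-5,0],
  ],
)

```text
t: 13.45
position: [666.6, 3.1, 36.6]
tcp_rot: [3.14, 0.012, -0.264]
wrist_force: [0.3, -0.1, 1.1]
width: -0.002
```

Emit:
arm_command(
  commands=[
    [-1,0,0,-1,0],
    [-1,0,0,-2,0],
    [-1,0,0,-3,0],
    [-1,0,0,-4,0],
    [-1,0,0,-5,0],
  ],
)

```text
t: 13.95
position: [666.6, 3.1, 31.5]
tcp_rot: [3.14, 0.012, -0.264]
wrist_force: [0.1, -0.6, -0.4]
width: -0.003
```

No contact even at a reading of 31.5, which confirms the offset: with the roof contact at 82.5, the tips should now be at about z 64. Pushing the guard.

Emit:
arm_command(
  commands=[
    [-1,-1,-5,0,0],
    [-1,-3,-10,0,0],
    [-1,-4,-15,0,0],
    [-1,-5,-20,0,0],
    [-1,-6,-24,0,0],
  ],
)

```text
t: 14.45
position: [660.5, -21.8, 31.6]
tcp_rot: [3.139, 0.011, -0.265]
wrist_force: [-0.6, -0.9, 0.3]
width: -0.001
```

Emit:
arm_command(
  commands=[
    [-1,-1,-4,0,0],
    [-1,-2,-8,0,0],
    [-1,-3,-12,0,0],
    [-1,-4,-16,0,0],
    [-1,-5,-20,0,0],
  ],
)

```text
t: 14.95
position: [655.4, -41.4, 31.6]
tcp_rot: [3.14, 0.012, -0.264]
wrist_force: [0.6, 2.6, 0.6]
width: 0.0
```

Emit:
arm_command(
  commands=[
    [-1,-1,-4,0,0],
    [-1,-2,-8,0,0],
    [-1,-3,-12,0,0],
    [-1,-4,-16,0,0],
    [-1,-5,-20,0,0],
  ],
)

```text
t: 15.45
position: [650.3, -61.7, 31.7]
tcp_rot: [3.14, 0.012, -0.264]
wrist_force: [0.7, 2.4, -0.7]
width: 0.001
```

Emit:
arm_command(
  commands=[
    [-1,-1,-4,0,0],
    [-1,-2,-8,0,0],
    [-1,-3,-12,0,0],
    [-1,-4,-16,0,0],
    [-1,-5,-19,0,0],
  ],
)

```text
t: 15.95
position: [645.4, -81.3, 31.7]
tcp_rot: [3.14, 0.011, -0.264]
wrist_force: [-0.2, 2.3, 0.9]
width: 0.004
```

Emit:
arm_command(
  commands=[
    [-1,0,-1,0,0],
    [-1,-1,-2,0,0],
    [-1,-1,-3,0,0],
    [-1,-1,-4,0,0],
    [-1,-1,-5,0,0],
  ],
)

```text
t: 16.45
position: [644.3, -86.1, 31.7]
tcp_rot: [3.14, 0.012, -0.264]
wrist_force: [-0.4, 2.5, -0.3]
width: 0.001
```

Emit:
arm_command(
  commands=[
    [-1,0,-0.5,0,0],
    [-1,0,-1,0,0],
    [-1,0,-1.5,0,0],
    [-1,-0.5,-2,0,0],
    [-1,-0.5,-2.5,0,0],
  ],
)

```text
t: 16.95
position: [643.9, -88.7, 31.7]
tcp_rot: [3.14, 0.011, -0.264]
wrist_force: [-0.0, 2.8, -0.0]
width: -0.003
```

Emit:
arm_command(
  commands=[
    [-1,0,-0.5,0,0],
    [-1,0,-1,0,0],
    [-1,0,-1,0,0],
    [-1,-0.5,-1.5,0,0],
    [-1,-0.5,-2,0,0],
  ],
)

```text
t: 17.45
position: [643.8, -89.0, 31.7]
tcp_rot: [-3.141, 0.011, -0.263]
wrist_force: [1.3, 7.3, -0.9]
width: -0.0
```

Emit:
arm_command(
  commands=[
    [-1,0,-1,0,0],
    [-1,0,-2,0,0],
    [-1,0,-2.5,0,0],
    [-1,0,-2.5,0,0],
    [-1,0,-2.5,0,0],
  ],
)

```text
t: 17.95
position: [643.9, -88.8, 31.7]
tcp_rot: [-3.139, 0.012, -0.261]
wrist_force: [0.2, 8.6, -0.3]
width: -0.001
```

Emit:
arm_command(
  commands=[
    [-1,1,4,0,0],
    [-1,3,12,0,0],
    [-1,5,20,30,0],
    [-1,6,24,60,0],
    [-1,6,24,100,0],
  ],
)

```text
t: 18.45
position: [649.0, -64.2, 131.5]
tcp_rot: [-3.139, 0.014, -0.26]
wrist_force: [0.9, 0.3, 0.0]
width: 0.0
```

Emit:
arm_command(
  commands=[
    [-1,-20,30,0,0],
    [-1,-45,60,0,0],
    [-1,-70,85,0,0],
    [-1,-94,102,0,0],
    [-1,-94,102,0,0],
  ],
)

```text
t: 18.95
position: [552.3, 40.7, 131.9]
tcp_rot: [-3.14, 0.015, -0.256]
wrist_force: [0.4, -0.2, 1.5]
width: -0.004
```

Run:
```python
from h import *
g=grab_frame("scene");f=grab_frame("top")
a=cv2.resize(g[115:305,115:325],None,fx=1.9,fy=1.9,interpolation=2);b=cv2.resize(f[100:290,230:440],None,fx=1.9,fy=1.9,interpolation=2)
h=np.clip(np.hstack([a,b]).astype(float)*1.7,0,255).astype(np.uint8)
cv2.imwrite("pics/c5.png",cv2.cvtColor(h,cv2.COLOR_RGB2BGR))
print(get_obs()["position"])
t=-.265;A=np.array([[np.cos(t),np.sin(t)],[-np.sin(t),np.cos(t)]])
for n in BOX:
  m=mask(cv2.cvtColor(cv2.imread(f"pics/{n}0.png"),cv2.COLOR_BGR2RGB) if 0 else (g if n=="scene" else f),"yel",BOX[n])
  for c in cv2.findContours(m,0,1)[0]:
    if cv2.contourArea(c)>12:
      r=cv2.minAreaRect(c);w=cast(n,r[0],115)[:2];print(n,np.round(r[0]),np.round(r[1]),(A@(w-[637,-86])).round())
```

```text
[555.37928505  37.44348467 131.92601196]
top [393. 197.] [ 6. 51.] [  -1. -121.]
top [350. 169.] [ 4. 18.] [ 35. -19.]
scene [204. 186.] [ 3. 47.] [  6. -19.]
scene [168. 164.] [ 8. 47.] [   3. -122.]
```

View pics/c5.png

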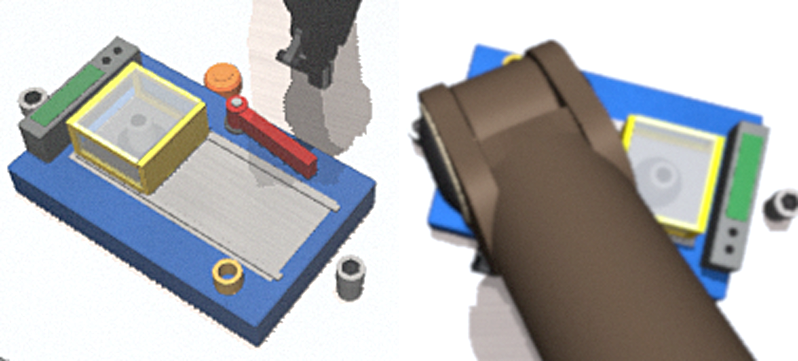

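Guard is fully shut (scene strip at (204,186) gives tester y −19 for a rim whose outer edge should be at −15, and the right rim fits). The latch is still parked. I'll lower the fingers on the latch's outer side.

Emit:
arm_command(
  commands=[
    [-1,0,0,-30,0],
    [-1,0,0,-60,0],
    [-1,0,0,-80,0],
    [-1,0,0,-90,0],
    [-1,0,0,-95,0],
  ],
)

```text
t: 19.55
position: [555.7, 36.6, 36.0]
tcp_rot: [-3.141, 0.014, -0.261]
wrist_force: [1.2, 0.0, -0.1]
width: -0.001
```

Run:
```python
from h import *
p=np.array([550,-63])
for th in np.arange(1.5,-.01,-.15):
    a=th-.265;d=np.array([np.cos(a),np.sin(a)]);n=np.array([-d[1],d[0]])
    s=19+8*np.sin(th);print(round(th,2),(p+95*d+s*n).round())
```

```text
1.5 [556.  36.]
1.35 [571.  34.]
1.2 [585.  29.]
1.05 [599.  22.]
0.9 [611.  14.]
0.75 [623.   3.]
0.6 [632. -10.]
0.45 [639. -23.]
0.3 [644. -38.]
0.15 [647. -54.]
0.0 [647. -70.]
```

Emit:
arm_command(
  commands=[
    [-1,3,-0.5,0,0],
    [-1,6,-1,0,0],
    [-1,9,-1.5,0,0],
    [-1,12,-2,0,0],
    [-1,15,-3,0,0],
  ],
)

```text
t: 20.05
position: [571.0, 33.6, 36.4]
tcp_rot: [-3.141, 0.013, -0.261]
wrist_force: [-1.0, 0.2, 0.5]
width: -0.001
```

Emit:
arm_command(
  commands=[
    [-1,3,-1,0,0],
    [-1,6,-2,0,0],
    [-1,9,-3,0,0],
    [-1,12,-4,0,0],
    [-1,15,-5,0,0],
  ],
)

```text
t: 20.55
position: [586.1, 28.5, 36.3]
tcp_rot: [-3.141, 0.014, -0.261]
wrist_force: [-1.9, -0.0, 0.2]
width: 0.001
```

Emit:
arm_command(
  commands=[
    [-1,3,-1,0,0],
    [-1,6,-3,0,0],
    [-1,9,-4,0,0],
    [-1,11,-5,0,0],
    [-1,14,-7,0,0],
  ],
)

```text
t: 21.05
position: [600.2, 21.6, 36.3]
tcp_rot: [-3.141, 0.014, -0.261]
wrist_force: [-1.7, -0.0, 0.2]
width: -0.005
```

Contact at about 1.8 N; continuing round.

Emit:
arm_command(
  commands=[
    [-1,3,-2,0,0],
    [-1,5,-3,0,0],
    [-1,8,-5,0,0],
    [-1,10,-6,0,0],
    [-1,12,-8,0,0],
  ],
)

```text
t: 21.55
position: [612.4, 13.7, 36.3]
tcp_rot: [-3.141, 0.014, -0.261]
wrist_force: [-0.9, 0.8, -0.8]
width: -0.003
```

Emit:
arm_command(
  commands=[
    [-1,2,-2,0,0],
    [-1,5,-4,0,0],
    [-1,7,-6,0,0],
    [-1,9,-8,0,0],
    [-1,11,-11,0,0],
  ],
)

```text
t: 22.05
position: [623.5, 2.7, 36.3]
tcp_rot: [-3.14, 0.014, -0.261]
wrist_force: [-2.3, 0.6, -0.2]
width: -0.002
```

Emit:
arm_command(
  commands=[
    [-1,2,-2,0,0],
    [-1,4,-5,0,0],
    [-1,6,-8,0,0],
    [-1,8,-10,0,0],
    [-1,9,-13,0,0],
  ],
)

```text
t: 22.55
position: [632.9, -10.2, 36.4]
tcp_rot: [-3.14, 0.014, -0.26]
wrist_force: [-0.6, 1.5, -0.4]
width: -0.003
```

Emit:
arm_command(
  commands=[
    [-1,2,-3,0,0],
    [-1,3,-5,0,0],
    [-1,5,-8,0,0],
    [-1,6,-11,0,0],
    [-1,7,-13,0,0],
  ],
)

```text
t: 23.05
position: [640.0, -23.6, 36.3]
tcp_rot: [-3.14, 0.014, -0.261]
wrist_force: [-0.9, 1.2, -0.8]
width: -0.003
```

Emit:
arm_command(
  commands=[
    [-1,1,-3,0,0],
    [-1,2,-6,0,0],
    [-1,3,-9,0,0],
    [-1,4,-12,0,0],
    [-1,5,-15,0,0],
  ],
)

```text
t: 23.55
position: [645.1, -38.9, 36.3]
tcp_rot: [-3.14, 0.014, -0.261]
wrist_force: [-0.6, 1.1, -0.5]
width: -0.002
```

Emit:
arm_command(
  commands=[
    [-1,0.5,-3,0,0],
    [-1,1,-6,0,0],
    [-1,1.5,-9,0,0],
    [-1,1.5,-12,0,0],
    [-1,2,-15,0,0],
  ],
)

```text
t: 24.05
position: [647.1, -54.1, 36.4]
tcp_rot: [-3.14, 0.014, -0.261]
wrist_force: [-1.2, 1.9, 0.1]
width: 0.0
```

Emit:
arm_command(
  commands=[
    [-1,0,-2,0,0],
    [-1,-0.5,-4,0,0],
    [-1,-0.5,-6,0,0],
    [-1,-1,-8,0,0],
    [-1,-1,-10,0,0],
  ],
)

```text
t: 24.55
position: [646.2, -64.2, 36.4]
tcp_rot: [-3.14, 0.013, -0.261]
wrist_force: [-0.0, 1.6, -0.3]
width: -0.002
```

Emit:
arm_command(
  commands=[
    [-1,0,-1,0,0],
    [-1,0,-2,0,0],
    [-1,-0.5,-3,0,0],
    [-1,-0.5,-3.5,0,0],
    [-1,-0.5,-4,0,0],
  ],
)

```text
t: 25.05
position: [645.7, -68.2, 36.4]
tcp_rot: [-3.14, 0.013, -0.261]
wrist_force: [0.1, 1.3, -0.4]
width: -0.0
```

Emit:
arm_command(
  commands=[
    [-1,0,-0.5,0,0],
    [-1,0,-1,0,0],
    [-1,0,-1.5,0,0],
    [-1,0,-2,0,0],
    [-1,0,-2,0,0],
  ],
)

```text
t: 25.55
position: [645.6, -68.2, 36.5]
tcp_rot: [-3.138, 0.014, -0.259]
wrist_force: [-1.0, 6.7, -0.4]
width: 0.001
```

Stop reached. One brief further press, then retreat.

Emit:
arm_command(
  commands=[
    [-1,0,-1,0,0],
    [-1,0,-2,0,0],
    [-1,0,-2.5,0,0],
    [-1,0,-2.5,0,0],
    [-1,0,-2.5,0,0],
  ],
)

```text
t: 26.05
position: [645.6, -68.1, 36.5]
tcp_rot: [-3.135, 0.015, -0.257]
wrist_force: [-1.1, 8.2, -0.9]
width: 0.007
```

Emit:
arm_command(
  commands=[
    [-1,1,4,0,0],
    [-1,3,12,0,0],
    [-1,5,20,30,0],
    [-1,6,24,70,0],
    [-1,6,24,120,0],
  ],
)

```text
t: 26.55
position: [650.6, -43.6, 156.2]
tcp_rot: [-3.136, 0.018, -0.257]
wrist_force: [0.9, -0.8, 0.5]
width: -0.001
```

Emit:
arm_command(
  commands=[
    [-1,-20,40,20,0],
    [-1,-40,80,40,0],
    [-1,-60,120,60,0],
    [-1,-80,160,80,0],
    [-1,-100,200,80,0],
  ],
)

```text
t: 27.05
position: [551.4, 158.0, 239.5]
tcp_rot: [-3.135, 0.013, -0.258]
wrist_force: [0.9, -0.0, -0.7]
width: 0.0
```

Run:
```python
from h import *
g=grab_frame("scene");f=grab_frame("top")
a=cv2.resize(g[115:305,115:325],None,fx=1.9,fy=1.9,interpolation=2);b=cv2.resize(f[100:290,230:440],None,fx=1.9,fy=1.9,interpolation=2)
h=np.clip(np.hstack([a,b]).astype(float)*1.7,0,255).astype(np.uint8)
cv2.imwrite("pics/c6.png",cv2.cvtColor(h,cv2.COLOR_RGB2BGR))
t=-.265;A=np.array([[np.cos(t),np.sin(t)],[-np.sin(t),np.cos(t)]])
for n in BOX:
  for k,z in(("yel",115),("red",89)):
    for c in cv2.findContours(mask(g if n=="scene" else f,k,BOX[n]),0,1)[0]:
      if cv2.contourArea(c)>12:
        r=cv2.boxPoints(cv2.minAreaRect(c));print(n,k,[(A@(cast(n,p,z)[:2]-[637,-86])).round().tolist() for p in r])
```

```text
top yel [[-57.0, -110.0], [55.0, -119.0], [55.0, -132.0], [-57.0, -124.0]]
top yel [[-55.0, -12.0], [54.0, -13.0], [54.0, -23.0], [-55.0, -22.0]]
top yel [[87.0, 137.0], [93.0, 114.0], [67.0, 108.0], [61.0, 131.0]]
top red [[-102.0, 12.0], [28.0, 18.0], [29.0, -7.0], [-100.0, -12.0]]
scene yel [[59.0, -23.0], [-52.0, -22.0], [-50.0, -14.0], [61.0, -16.0]]
scene yel [[58.0, -125.0], [-58.0, -139.0], [-53.0, -118.0], [61.0, -106.0]]
scene red [[30.0, -17.0], [-103.0, -14.0], [-96.0, 11.0], [36.0, 7.0]]
```

View pics/c6.png

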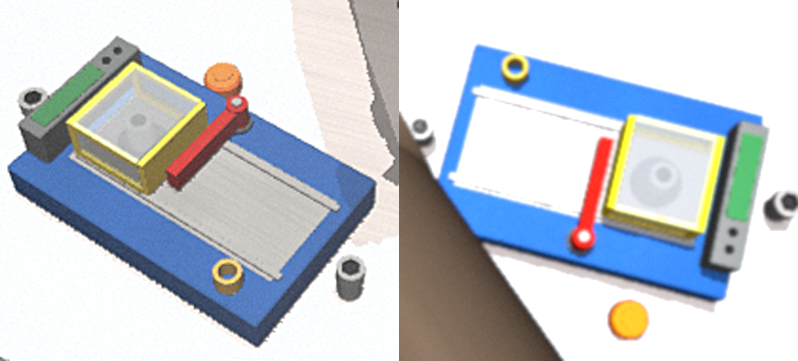

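The picture shows the guard shut over the socket. The red arm runs from (583,238) to (605,140), parallel to the guard's left edge, and all loose parts are in place. The robot is clear.

```bash
python3 -c "
from workcell import *
close_job()"
```

```text
the job is handed in; nothing more can be done
```

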